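# Take out the dust extractor filter cartridge

### The job

Take the filter cartridge out of the bench dust extractor: raise the slatted roll shutter until it stays fully open, press the cartridge down into its pocket until the latch lets go and it springs up, then pull it straight out. Set it down gently, standing upright, inside the open service tray, and let go. Leave the shutter open and the sealant tube, tape roll and sanding block where they are.

Things in the scene. Friction and masses are not known exactly. Their poses are not given: they have to be found in the camera images.
- unit: Bench dust extractor, fixed: grey housing 360 mm long (x), 300 mm wide (y), with a flat deck 130 mm above the bench. Origin on the bench under the middle of the cartridge pocket; x axis from the louvred front (x = -95 mm) to the rear (x = +265 mm), z up; turned a little about z. The slatted shutter runs over the deck; a fixed hood, 169 mm radius about the shutter axis, covers the rear.
- pocket (a point): Middle of the pocket's mouth, at deck height: a hole 51 (x) by 63 mm (y), hidden under the shutter until that is raised. Two half-round aluminium tracks (12 mm bars, 158 mm radius about the shutter axis, 164 mm high over the deck) stand at unit y = +-139 mm. A cartridge lifted clear of the deck can go out forwards (unit -x) between them.
- shutter_axis (a point): Middle of the shutter's turning axis, which runs along the unit's y: 90 mm behind the pocket (unit x), at deck height, 130 mm above the bench. Fixed to the unit.
- shutter (a joint): Shutter opening angle, rad: 0 closed (slats over the front and top of the deck), 1.70 fully open (end stop; the slats have run up and back under the rear hood). It stays wherever it is left (friction); moving it takes about 2 to 3 N at the pull.
- shutter_pull (a point): Grasp point on the shutter's black pull: a block 24 mm wide (unit y), 16 mm thick, standing out radially from the lowest slats (153 to 196 mm from the axis; this point at 180 mm). Closed, it points to the robot, 12 degrees above level; open, it has turned with the joint by 97 degrees and points up. It can pivot between fingers that close along the unit's y.
- cart_handle (a point): Centre of the filter cartridge's black handle, a block 22 (x) x 24 (y) x 36 mm high on top of the grey pleated body (48 x 60 mm, 90 mm high). The handle's top is 18 mm above this point, the body's flat top 18 mm below, the underside 108 mm below. Axes parallel to the unit's. Body and handle weigh 0.2 to 0.33 kg.
- cart_foot (a point): Centre of the cartridge's flat underside, z up along the cartridge. Latched: 52 mm above the bench, the body 12 mm proud of the deck, and it cannot be pulled up. Pressing it down 6 to 8 mm trips the latch (about 10 N peak against springs, more if pressed fast); it bottoms hard at 8.5 to 10 mm; a press under 3 mm leaves it latched. Let up, a spring lifts it to 15 mm above latched height, loose and upright in the pocket.
- tray: Empty steel service tray, fixed, 150 x 150 mm outside, 35 mm high, walls and floor 4 mm; origin under its centre on the bench, z up. It stands to the left or the right of the extractor.
- sealer: Standing white sealant tube with a pointed clear nozzle, 48 mm diameter, 200 mm high, behind the tray; origin at its underside. A bystander.
- tape: Roll of masking tape lying flat, 80 mm diameter, 24 mm high, on the robot's side of the tray; origin at its underside. A bystander.
- sander: Hand sanding block, 120 x 60 mm, 40 mm high, beside the tape roll; origin at its underside. A bystander.
- cartridge: The whole filter cartridge; its origin is the same point as point cart_foot.
Mind the look-alikes: they are no part of the job. There is more than one size of the tray; the job needs the largest.

How it is judged (in metres and radians):
On the way, in this order (a step that is already met when the one before it is completed fails the run):
1. the shutter is fully open (value of joint shutter above 1.4 rad), for 0.2 s.
2. the cartridge has been pressed in (z of cart_foot in the frame of unit below 0.0485 m).
3. the cartridge has sprung up, unlatched (z of cart_foot in the frame of unit above 0.061 m), for 0.1 s.
At the end, for the whole second after the job is handed in: The cartridge stands upright (within 0.12 rad) on the tray's floor, the centre of its underside within 50 mm of the tray's centre along both tray axes, released and at rest; the shutter is still open (above 1.3 rad) (value of joint shutter above 1.3 rad and x of cart_foot in the frame of tray between -0.05 and 0.05 m and y of cart_foot in the frame of tray between -0.05 and 0.05 m and z of cart_foot in the frame of tray between -0.002 and 0.009 m and angle between cart_foot's own z axis and vertical below 0.12 rad and linear speed of cartridge below 0.02 m/s); the robot touches nothing.
It fails at once if the cartridge is dropped into or over the tray from more than about 2 cm (linear speed of cartridge above 0.6 m/s and contact force between the fingers and cartridge below 0.05 N and horizontal distance between cart_foot and tray below 0.13 m).
It fails at once if a bystander is shifted by more than 30 mm or tipped over (distance of any of sealer, tape, sander from where it was at the start of the episode above 0.03 m or angle between any of sealer, tape, sander's own z axis and vertical above 0.5 rad).
It also fails if it takes over 66 s, if anything falls off the work surface, if the arm or the gripper's body presses on something with over 40 N, if the wrist force passes 120 N, or if a joint passes its speed limit or range.

### The arm

A 6-joint arm with a two-finger parallel gripper is mounted at the origin on the work surface. World frame = base frame: x ahead of the robot, y to its left, z up, the work surface at z = 0. Lengths are in m, angles in degrees, forces in N, time in s.
With the tool pointing down it reaches from about 0.25 to 0.725 m from the base axis. Payload 9.7 kg.
Tool frame: the origin (TCP) lies at the very end of the fingers, on their centre line; the grasp point (between the pads) lies 19 mm behind it; z points along the fingers, y is the line along which they close (so a half turn about z gives the same grasp; the last joint's range is limited). The gripper opens to 85 mm and grips with 20 to 120 N. Pads are 22 mm wide; open, the fingers measure 114 mm over their backs; the gripper's body (76 mm by 85 mm) begins 54 mm behind the grasp point. The pads swing forward as they close: fully open they stand 13 mm farther back than shut.
Start: joints at [-65.661, 4.979, 10.078, 95.1, 0, 90], TCP at [0.227, -0.501, 0.231] pointing down, gripper open.
Joint ranges: [-179.16, 179.16], [-48.56, 103.87], [-65.8, 70.77], [-126.05, 130.52], [-82.76, 87.17], [-180, 180]. Speed limits (degrees/s): [127.2, 127.2, 147.25, 180, 180, 180].

### API

Orientations are given as [roll, pitch, yaw] about the fixed x, y, z axes, in that order (R = Rz(yaw) Ry(pitch) Rx(roll)).
In Python, from workcell import telemetry, optics, workorder gives the robot as it stands.
- The arm moves only by the shell command python3 -m handwheel 'ROWS' [FORCE]. ROWS is JSON, a list of rows, each an object of numbers: "tx", "ty", "tz": the shift along the tool's x, y, z in m; "ax", "ay", "az": the turn, a rotation vector about the tool's x, y, z in degrees; "jaw": the gripper command: -1 is shut, 1 is fully open, values between are in proportion. A call has exactly 10 rows; each row shifts and turns the commanded pose from where the row before left it, along the tool's axes as they then stand; what a row does not reach is not made up. A row lasts 1/8 s, in which the tool goes at most 62.5 mm and 10.7 degrees, less where a joint would pass 70% of its speed; a pose out of reach is approached as far as the arm can. A call is refused whole if a number of a shift passes 0.0625 or a number of a turn 10.7, either way. A call with a gripper value outside its range is refused whole. The fingers move at their own pace and stop on an object; FORCE is the grip in N (left out, the last holds). Time passes only in rows, so rows that do not move let the fingers close, or fill a call up. It gives the time, the measured TCP pose, the force, the opening and the grip force at its end, in the units of the state.
- telemetry.get_obs(): the state, without advancing time (a new reading comes with each control period).
- optics.camera(name): name is "side" or "top" or "wrist"; returns a dict with "color" (480x640x3 uint8, red, green, blue), "K" (3x3 intrinsics, pixels), "extrinsics" (4x4, takes a point from camera to world coordinates); the wrist camera has in their place "mount" (4x4, takes a point from camera to tool coordinates, whose origin is the TCP and whose axes are the flange's). Camera axes: x right, y down, z forward; pixel columns grow to the right and rows downward; lengths in m; the calibration is good to about 2 mm. A picture is of the moment at which its call begins: read the wrist's pose just before it. There is no depth.
- workorder.job_done(): hands the job in; it is judged then, once.
The state is a dict: "time": time; "q": joint angles; "qd": joint speeds; "joint_efforts": joint torques, N m; "ee_pos": TCP position; "tcp_rot": TCP orientation; "wrist_force": force on the tool from outside, world axes, zero at the start; "torque": the same for the moment, N m; "opening": finger opening in m; "grasp_force": force on a finger pad.
Only numpy, scipy, OpenCV 4.12 (cv2) and the standard library are available. Lean on these libraries where they do the work, as an engineer would, in place of code of your own. Each camera call takes 0.05 s, during which the arm holds its last target. There are 200 camera calls.

## Working session

There is one attempt and no reset: what is moved stays moved. The work goes in short steps, Python scripts to look and compute and a shell command to move; the robot and the scene stay as the last step left them, time stands still between calls to the robot, and variables do not carry over. Pictures are saved under pics/ and viewed, at most 12 in all, crops included, and the job is handed in when it is done.

```bash
ls; mkdir -p pics; python3 - <<'E'
from workcell import telemetry, optics
import cv2, numpy as np
print(telemetry.get_obs())
for n in ("side","top"):
    c=optics.camera(n); cv2.imwrite(f"pics/{n}0.png",c["color"][:,:,::-1]); print(n,c["K"].tolist(),np.round(c["extrinsics"],4).tolist())
c=optics.camera("wrist");print(c["K"].tolist(),np.round(c["mount"],4).tolist())
E
```

```text
pics
{'time': 0.0, 'q': array([-6.56623123e+01,  5.01316506e+00,  1.00346175e+01,  9.50996178e+01,
        1.41461619e-03,  8.99997601e+01]), 'qd': array([-0.05308659,  0.05955525, -0.03547739, -0.01937158,  0.04180069,
        0.03796371]), 'joint_efforts': array([-1.87143734e-03, -5.20384848e+01,  4.64806151e+01,  1.62045378e-02,
        4.09533357e-05, -3.55053523e-06]), 'ee_pos': array([ 0.22657571, -0.50091371,  0.23056472]), 'tcp_rot': array([-1.79921835e+02, -1.41494210e-03,  2.43379256e+01]), 'wrist_force': array([ 0.26820917, -0.22971407,  0.04293861]), 'torque': array([ 0.03510573, -0.01610382,  0.00692936]), 'grasp_force': 0.0, 'opening': 0.08542776537245894}
side [[453.6089963948963, 0.0, 319.49862344034324], [0.0, 453.6089963948963, 236.718340347554], [0.0, 0.0, 1.0]] [[0.3178, -0.8978, 0.3048, 0.2751], [-0.9482, -0.2994, 0.1066, -0.0381], [-0.0044, -0.3229, -0.9464, 0.9817], [0.0, 0.0, 0.0, 1.0]]
top [[593.3832936640166, 0.0, 311.1071236816966], [0.0, 593.3832936640166, 251.80671203435767], [0.0, 0.0, 1.0]] [[0.0115, -0.9955, 0.0944, 0.4393], [-0.9997, -0.0094, 0.022, 0.0444], [-0.021, -0.0946, -0.9953, 1.3689], [0.0, 0.0, 0.0, 1.0]]
[[342.62555326293, 0.0, 321.2439924683758], [0.0, 342.62555326293, 238.93316226571278], [0.0, 0.0, 1.0]] [[-0.0003, -0.9574, -0.2889, 0.0735], [1.0, -0.0004, 0.0003, -0.0003], [-0.0004, -0.2889, 0.9574, -0.1433], [0.0, 0.0, 0.0, 1.0]]
```

View pics/side0.png

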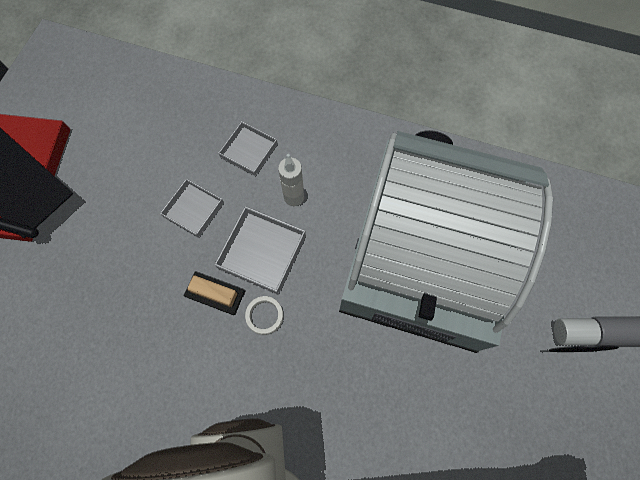

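View pics/top0.png

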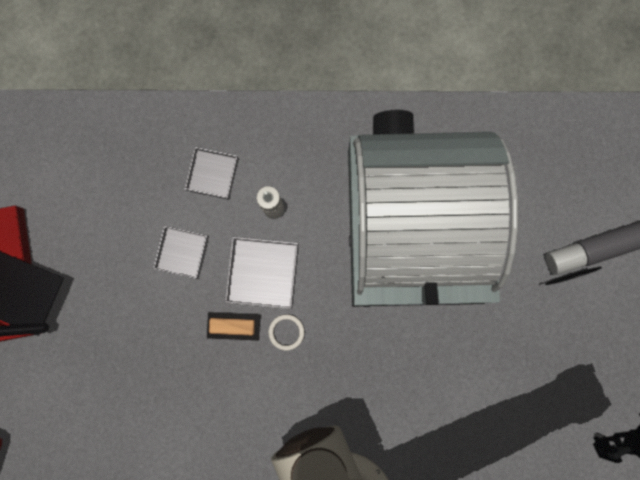

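The top view shows the pull at (431,293), with the extractor front edge running from (353,306) to (500,301). The three trays are at (213,173), (182,252) and (263,272), and the last is the largest.

Possible mix-ups:
- **Tray:** the two small trays at (213,173) and (182,252). I choose (263,272).
- **Pull:** the black hose port at (393,121). I choose the block on the lowest slat at (431,293).

```bash
cat > h.py <<'E'
import cv2, numpy as np
from workcell import telemetry, optics
from scipy.spatial.transform import Rotation as R
def grab(n):
    o=telemetry.get_obs(); c=optics.camera(n)
    if n=="wrist":
        T=np.eye(4); T[:3,:3]=R.from_euler("xyz",o["tcp_rot"],degrees=True).as_matrix(); T[:3,3]=o["ee_pos"]
        c["extrinsics"]=T@c["mount"]
    return c
def ray(c,p):
    E=c["extrinsics"]; d=E[:3,:3]@np.linalg.inv(c["K"])@[p[0],p[1],1]; return E[:3,3],d/np.linalg.norm(d)
def onz(c,p,z):
    o,d=ray(c,p); return o+d*(z-o[2])/d[2]
def proj(c,P):
    q=np.linalg.inv(c["extrinsics"])@np.r_[P,1]; q=c["K"]@q[:3]; return q[:2]/q[2]
def tri(c1,p1,c2,p2):
    o1,d1=ray(c1,p1);o2,d2=ray(c2,p2)
    s=np.linalg.lstsq(np.c_[d1,-d2],o2-o1,rcond=None)[0]; a=o1+s[0]*d1;b=o2+s[1]*d2
    return (a+b)/2,np.linalg.norm(a-b)
def blobs(m,amin=30):
    n,l,s,ce=cv2.connectedComponentsWithStats(m.astype(np.uint8)); return [(s[i].tolist(),ce[i].round(1).tolist()) for i in range(1,n) if s[i,4]>=amin]
E
python3 - <<'E'
from h import *
t=grab("top"); s=grab("side"); P={}
for c,n,r in ((t,"t",(415,275,450,310)),(s,"s",(412,285,445,325))):
    g=c["color"].max(2)[r[1]:r[3],r[0]:r[2]]; b=max(blobs(g<40),key=lambda x:x[0][4]); P[n]=np.array(b[1])+r[:2]; print(n,b,P[n])
print("pull",tri(t,P["t"],s,P["s"]))
# tray: bright floor+walls
for c,n,r in ((t,"t",(222,230,305,315)),(s,"s",(208,200,312,300))):
    g=c["color"].min(2)[r[1]:r[3],r[0]:r[2]]
    m=(g>130).astype(np.uint8); ct=max(cv2.findContours(m,0,2)[0],key=cv2.contourArea)
    rc=cv2.minAreaRect(ct); bx=cv2.boxPoints(rc)+np.array(r[:2])
    W=np.array([onz(c,p,0.02)[:2] for p in bx]); print(n,W.round(4).tolist(),W.mean(0),np.linalg.norm(np.diff(W,axis=0),axis=1))
# front corners
for c,ps in ((t,[(353,306),(500,301)]),):
    for z in (.13,): 
        W=np.array([onz(c,p,z) for p in ps]);print(W,np.linalg.norm(W[1]-W[0]))
c=t["color"][:,:,::-1]; x=cv2.resize(c[225:315,220:510],None,fx=2.7,fy=2.7,interpolation=2)
y=cv2.resize(s["color"][255:355,330:520,::-1],None,fx=3,fy=3,interpolation=2)
k=np.zeros((x.shape[0]+y.shape[0],783,3),np.uint8);k[:x.shape[0],:x.shape[1]]=x;k[x.shape[0]:,:y.shape[1]]=y
cv2.imwrite("pics/crop1.png",k)
E
```

```text
t ([10, 9, 13, 20, 225], [15.6, 18.7]) [430.6 293.7]
s ([7, 8, 18, 28, 353], [15.2, 21.8]) [427.2 306.8]
pull (array([ 0.47079482, -0.17060362,  0.17319677]), np.float64(0.002199601166800821))
t [[0.4492, 0.261], [0.602, 0.2494], [0.589, 0.1066], [0.4368, 0.1196]] [0.51928319 0.18414891] [0.1532455  0.14342343 0.15274311]
s [[0.4512, 0.2697], [0.6076, 0.267], [0.5888, 0.107], [0.4365, 0.1168]] [0.52101698 0.19012351] [0.15640063 0.16111537 0.15259713]
[[ 0.44460609 -0.01652972  0.13      ]
 [ 0.45835908 -0.32000901  0.13      ]] 0.3037907564404811
```

View pics/crop1.png

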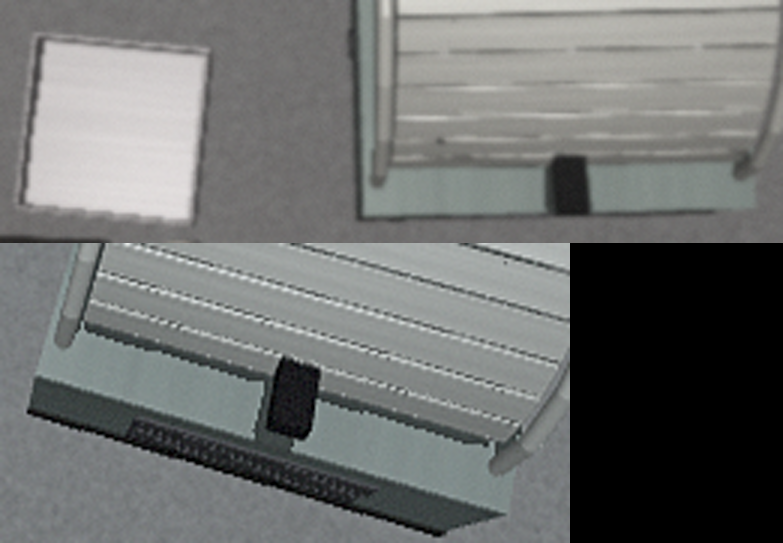

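The crop confirms the choice. The pull is on the lowest slat, triangulated at z=0.173, which fits 12° at 180 mm. The large tray measures about 150 mm and the unit's yaw is about +2.6°. Next I turn and tilt the tool 45° forward and move in front of the pull.

```bash
python3 -m handwheel '[{"tx":0.06,"az":10.7,"jaw":0},{"tx":0.06,"az":10.7,"jaw":0},{"ay":9,"ty":-0.035,"jaw":0},{"ay":9,"ty":-0.035,"jaw":0},{"ay":9,"ty":-0.035,"jaw":0},{"ay":9,"ty":-0.035,"jaw":0},{"ay":9,"ty":-0.035,"jaw":0},{"ty":-0.035,"jaw":0},{"ty":-0.035,"jaw":0},{"ty":-0.03,"az":0,"jaw":0}]' 40
cat >> h.py <<'E'
def delta(P):
    o=telemetry.get_obs(); M=R.from_euler("xyz",o["tcp_rot"],degrees=True).as_matrix(); return (M.T@(np.array(P)-o["ee_pos"])).round(4)
E
python3 - <<'E'
from h import *
print(delta((.415,-.170,.211)))
w=grab("wrist"); cv2.imwrite("pics/w1.png",w["color"][:,:,::-1])
print(proj(w,(.458,-.168,.168)))
E
```

```text
[ 0.3081 -0.2239  0.0201]
[-281.19405007 -695.35791191]$[0]: bad value
```

View pics/w1.png

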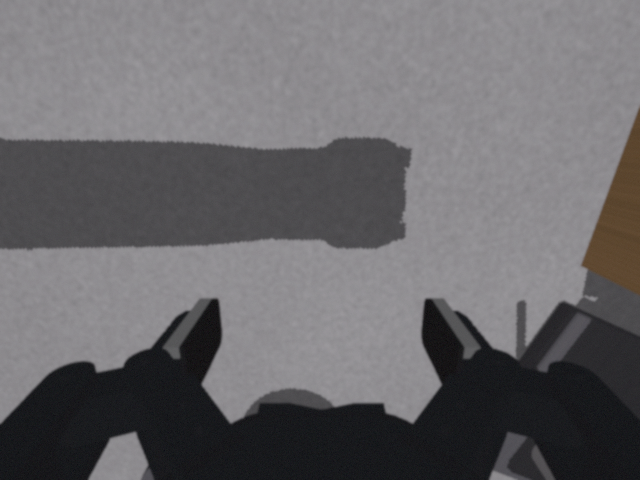

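The picture shows only bare bench and the gripper's shadow, because the call was refused and nothing moved. I'll write out every key.

```bash
python3 -m handwheel '[{"tx":0.06,"ty":0,"tz":0,"ax":0,"ay":0,"az":10.7,"jaw":0},{"tx":0.06,"ty":0,"tz":0,"ax":0,"ay":0,"az":10.7,"jaw":0},{"tx":0,"ty":-0.035,"tz":0,"ax":0,"ay":9,"az":0,"jaw":0},{"tx":0,"ty":-0.035,"tz":0,"ax":0,"ay":9,"az":0,"jaw":0},{"tx":0,"ty":-0.035,"tz":0,"ax":0,"ay":9,"az":0,"jaw":0},{"tx":0,"ty":-0.035,"tz":0,"ax":0,"ay":9,"az":0,"jaw":0},{"tx":0,"ty":-0.035,"tz":0,"ax":0,"ay":9,"az":0,"jaw":0},{"tx":0,"ty":-0.035,"tz":0,"ax":0,"ay":0,"az":0,"jaw":0},{"tx":0,"ty":-0.035,"tz":0,"ax":0,"ay":0,"az":0,"jaw":0},{"tx":0,"ty":-0.03,"tz":0,"ax":0,"ay":0,"az":0,"jaw":0}]' 40
python3 - <<'E'
from h import *
print(telemetry.get_obs()["q"],delta((.415,-.170,.211)))
w=grab("wrist"); cv2.imwrite("pics/w2.png",w["color"][:,:,::-1])
print(proj(w,(.458,-.168,.168)))
E
```

```text
time: 1.55
ee_pos: [0.3132, -0.1954, 0.2325]
tcp_rot: [-179.4, -44.8, 4.1]
wrist_force: [-13.1, 29.4, 15.6]
opening: 0.0427
grasp_force: 0.0
[-62.00959845 -48.58913937 -37.96625913  79.3052491   40.43238183
 121.61996972] [ 0.0582 -0.0172  0.0883]
[302.65524999 155.30950094]
```

View pics/w2.png

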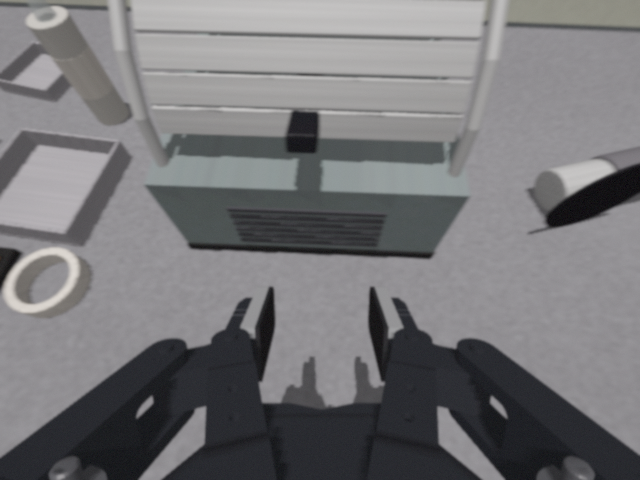

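The pull is at (303,132), centred between the tracks. The front's top edge runs from (150,186) to (467,195). Joint 2 is near its limit, so I move forward now and refine from there.

```bash
python3 - <<'E'
from h import *
w=grab("wrist"); g=w["color"]
a,b=onz(w,(150,186),.13),onz(w,(467,195),.13); print(a,b,np.linalg.norm(a-b),np.degrees(np.arctan2(-(b-a)[0]*-1,-(b-a)[1])))
a,b=onz(w,(190,247),.0),onz(w,(433,256),.0); print(a,b,np.linalg.norm(a-b))
E
python3 -m handwheel '[{"tx":0.012,"ty":-0.003,"tz":0.018,"ax":0,"ay":0,"az":0,"jaw":0.2},{"tx":0.012,"ty":-0.003,"tz":0.018,"ax":0,"ay":0,"az":0,"jaw":0.2},{"tx":0.012,"ty":-0.003,"tz":0.018,"ax":0,"ay":0,"az":0,"jaw":0.2},{"tx":0.012,"ty":-0.003,"tz":0.018,"ax":0,"ay":0,"az":0,"jaw":0.2},{"tx":0.01,"ty":-0.003,"tz":0.016,"ax":0,"ay":0,"az":0,"jaw":0.2},{"tx":0,"ty":0,"tz":0,"ax":0,"ay":0,"az":0,"jaw":0.2},{"tx":0,"ty":0,"tz":0,"ax":0,"ay":0,"az":0,"jaw":0.2},{"tx":0,"ty":0,"tz":0,"ax":0,"ay":0,"az":0,"jaw":0.2},{"tx":0,"ty":0,"tz":0,"ax":0,"ay":0,"az":0,"jaw":0.2},{"tx":0,"ty":0,"tz":0,"ax":0,"ay":0,"az":0,"jaw":0.2}]'
python3 - <<'E'
from h import *
o=telemetry.get_obs();print(o["q"],o["ee_pos"],o["tcp_rot"])
w=grab("wrist"); g=w["color"]; cv2.imwrite("pics/w3.png",g[:,:,::-1])
for P in ((.458,-.168,.168),(.462,-.168,.168),(.636,-.16,.13)): print(proj(w,P))
print([b for b in blobs(g.max(2)<45,100)])
E
```

```text
[ 0.4433047  -0.02393448  0.13      ] [ 0.45331093 -0.31292774  0.13      ] 0.2891664411435216 1.9830417463191186
[ 0.44469216 -0.01470136  0.        ] [ 0.4541813  -0.31827337  0.        ] 0.3037202810392543
time: 2.9
ee_pos: [0.4153, -0.176, 0.2121]
tcp_rot: [-179.4, -44.8, 4.1]
wrist_force: [-0.2, 0.0, 0.1]
opening: 0.0511
grasp_force: 0.0
[-41.94505856 -46.50230968 -41.12276432  61.22981896  30.97888926
 143.39899941] [ 0.41532259 -0.17600911  0.21211174] [-179.41303821  -44.80061839    4.14482184]
[314.75226473 257.96827915]
[315.30149805 252.31636856]
[323.56365542 108.7756048 ]
[([296, 200, 42, 65, 2396], [317.5, 232.9]), ([601, 280, 39, 21, 314], [623.5, 291.0]), ([0, 290, 640, 190, 53834], [319.3, 417.0])]
```

View pics/w3.png

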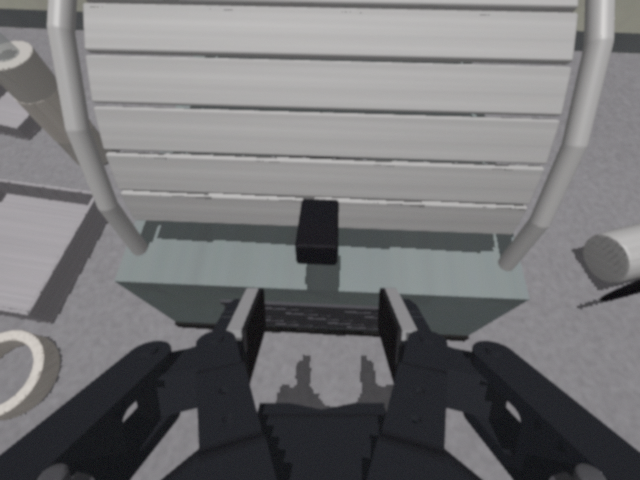

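The pull now fills (296–338, 200–265), centred on the jaws. I compare it with the predicted corners of the block.

```bash
python3 - <<'E'
from h import *
w=grab("wrist"); s=grab("side"); t=grab("top")
a,b=onz(w,(118,281),.13),onz(w,(527,299),.13); print("front",a,b,np.linalg.norm(a-b))
print(tri(t,(430.6,293.7),w,(317.5,228)))
for d in (0,.004,.008):
  for j in (12,15):
    j=np.radians(j)
    def P(r,h): return (.634+d-r*np.cos(j)+h*np.sin(j),-.167,.13+r*np.sin(j)+h*np.cos(j))
    print(d,j.round(2),[(n,proj(c,P(r,h)).round(0).tolist()) for n,c in (("w",w),("s",s),("t",t)) for r,h in ((153,8),(196,8),(196,-8)) for r,h in ((r/1e3,h/1e3),)])
E
```

```text
front [ 0.4458591  -0.02270978  0.13      ] [ 0.4549522  -0.31857266  0.13      ] 0.29600258288974346
(array([ 0.47070931, -0.16820872,  0.18370613]), np.float64(0.0012909794084184363))
0 0.21 [('w', [317.0, 219.0]), ('w', [311.0, 272.0]), ('w', [311.0, 286.0]), ('s', [426.0, 298.0]), ('s', [422.0, 320.0]), ('s', [419.0, 323.0]), ('t', [429.0, 286.0]), ('t', [430.0, 307.0]), ('t', [429.0, 309.0])]
0 0.26 [('w', [317.0, 210.0]), ('w', [311.0, 261.0]), ('w', [311.0, 278.0]), ('s', [428.0, 296.0]), ('s', [423.0, 318.0]), ('s', [421.0, 321.0]), ('t', [430.0, 285.0]), ('t', [431.0, 306.0]), ('t', [429.0, 308.0])]
0.004 0.21 [('w', [318.0, 214.0]), ('w', [311.0, 266.0]), ('w', [312.0, 280.0]), ('s', [427.0, 296.0]), ('s', [422.0, 318.0]), ('s', [420.0, 321.0]), ('t', [429.0, 284.0]), ('t', [430.0, 305.0]), ('t', [429.0, 307.0])]
0.004 0.26 [('w', [318.0, 205.0]), ('w', [311.0, 254.0]), ('w', [311.0, 271.0]), ('s', [428.0, 294.0]), ('s', [424.0, 315.0]), ('s', [421.0, 319.0]), ('t', [430.0, 283.0]), ('t', [431.0, 304.0]), ('t', [429.0, 306.0])]
0.008 0.21 [('w', [318.0, 209.0]), ('w', [312.0, 260.0]), ('w', [312.0, 275.0]), ('s', [427.0, 294.0]), ('s', [423.0, 316.0]), ('s', [420.0, 319.0]), ('t', [429.0, 282.0]), ('t', [430.0, 303.0]), ('t', [429.0, 305.0])]
0.008 0.26 [('w', [318.0, 200.0]), ('w', [312.0, 248.0]), ('w', [312.0, 265.0]), ('s', [429.0, 292.0]), ('s', [424.0, 313.0]), ('s', [422.0, 317.0]), ('t', [430.0, 281.0]), ('t', [431.0, 302.0]), ('t', [429.0, 304.0])]
```

```bash
python3 -m handwheel '[{"tx":0.008,"ty":0,"tz":0.01,"ax":-1.4,"ay":0,"az":1.4,"jaw":0.2},{"tx":0,"ty":0,"tz":0.02,"ax":0,"ay":0,"az":0,"jaw":0.2},{"tx":0,"ty":0,"tz":0.02,"ax":0,"ay":0,"az":0,"jaw":0.2},{"tx":0,"ty":0,"tz":0.02,"ax":0,"ay":0,"az":0,"jaw":0.2},{"tx":0,"ty":0,"tz":0.01,"ax":0,"ay":0,"az":0,"jaw":0.2},{"tx":0,"ty":0,"tz":0,"ax":0,"ay":0,"az":0,"jaw":-1},{"tx":0,"ty":0,"tz":0,"ax":0,"ay":0,"az":0,"jaw":-1},{"tx":0,"ty":0,"tz":0,"ax":0,"ay":0,"az":0,"jaw":-1},{"tx":0,"ty":0,"tz":0,"ax":0,"ay":0,"az":0,"jaw":-1},{"tx":0,"ty":0,"tz":0,"ax":0,"ay":0,"az":0,"jaw":-1}]' 30
python3 - <<'E'
from h import *
o=telemetry.get_obs();print(o["q"],o["ee_pos"],o["tcp_rot"])
M=R.from_euler("xyz",o["tcp_rot"],degrees=True).as_matrix()
g=o["ee_pos"]-.019*M[:,2]; A=np.array([.638,-.16,.13]); d=g-A
print(g,np.hypot(d[0],d[2]),np.degrees(np.arctan2(d[2],-d[0])))
E
```

```text
time: 4.35
ee_pos: [0.4767, -0.1689, 0.1603]
tcp_rot: [-178.9, -44.7, 2.2]
wrist_force: [-4.9, 21.8, 0.0]
opening: 0.0238
grasp_force: 30.1
[-33.33377052 -41.56512121 -45.37718815  47.82607322  25.09720204
 152.9013151 ] [ 0.47670339 -0.16885023  0.16032883] [-178.92189413  -44.7484365     2.17616779]
[ 0.46335306 -0.16971528  0.17382033] 0.18006047500384095 14.085202886714807
```

The pull is held: opening 23.8 mm, radius 180 mm. I now work out the arc rows.

```bash
python3 - <<'E'
import numpy as np
r=.180; th0=14.1; til=45.3 # tilt from vertical
def tcp(a,t):
    a,t=np.radians([a,t]); return np.array([-r*np.cos(a)+.019*np.sin(t), r*np.sin(a)-.019*np.cos(t)])
for k in range(20):
    a0,a1=th0+4.8*k,th0+4.8*(k+1); t0,t1=til+k,til+k+1
    d=tcp(a1,t1)-tcp(a0,t0); t=np.radians(t0)
    print(k,(d@[np.cos(t),np.sin(t)]).round(4),(d@[np.sin(t),-np.cos(t)]).round(4))
E
```

```text
0 0.0136 -0.0071
1 0.0143 -0.0057
2 0.0148 -0.0043
3 0.0151 -0.0028
4 0.0153 -0.0013
5 0.0154 0.0002
6 0.0153 0.0017
7 0.0151 0.0032
8 0.0147 0.0047
9 0.0141 0.0061
10 0.0134 0.0075
11 0.0126 0.0088
12 0.0116 0.01
13 0.0106 0.0111
14 0.0094 0.012
15 0.0081 0.0129
16 0.0068 0.0136
17 0.0054 0.0142
18 0.0039 0.0146
19 0.0024 0.0149
```

```bash
python3 -m handwheel '[{"tx":0.0136,"ty":-0.001,"tz":-0.0071,"ax":0,"ay":1,"az":0,"jaw":-1},{"tx":0.0143,"ty":-0.001,"tz":-0.0057,"ax":0,"ay":1,"az":0,"jaw":-1},{"tx":0.0148,"ty":0,"tz":-0.0043,"ax":0,"ay":1,"az":0,"jaw":-1},{"tx":0.0151,"ty":0,"tz":-0.0028,"ax":0,"ay":1,"az":0,"jaw":-1},{"tx":0.0153,"ty":0,"tz":-0.0013,"ax":0,"ay":1,"az":0,"jaw":-1},{"tx":0.0154,"ty":0,"tz":0.0002,"ax":0,"ay":1,"az":0,"jaw":-1},{"tx":0.0153,"ty":0,"tz":0.0017,"ax":0,"ay":1,"az":0,"jaw":-1},{"tx":0.0151,"ty":0,"tz":0.0032,"ax":0,"ay":1,"az":0,"jaw":-1},{"tx":0.0147,"ty":0,"tz":0.0047,"ax":0,"ay":1,"az":0,"jaw":-1},{"tx":0,"ty":0,"tz":0,"ax":0,"ay":0,"az":0,"jaw":-1}]' 30
python3 - <<'E'
from h import *
o=telemetry.get_obs();print(o["q"])
M=R.from_euler("xyz",o["tcp_rot"],degrees=True).as_matrix()
g=o["ee_pos"]-.019*M[:,2]; A=np.array([.638,-.16,.13]); d=g-A
print(g,np.hypot(d[0],d[2]),np.degrees(np.arctan2(d[2],-d[0])))
E
```

```text
time: 5.6
ee_pos: [0.5575, -0.1665, 0.2696]
tcp_rot: [-179.2, -53.7, 2.1]
wrist_force: [4.8, 5.6, -4.6]
opening: 0.0237
grasp_force: 30.7
[-28.58679375 -37.26754191 -37.0492931   40.98084761  25.02347827
 160.56260579]
[ 0.54217217 -0.16730391  0.28080523] 0.1786762205387161 57.56644930838985
```

```bash
python3 -m handwheel '[{"tx":0.0141,"ty":0,"tz":0.0061,"ax":0,"ay":1,"az":0,"jaw":-1},{"tx":0.0134,"ty":0,"tz":0.0075,"ax":0,"ay":1,"az":0,"jaw":-1},{"tx":0.0126,"ty":0,"tz":0.0088,"ax":0,"ay":1,"az":0,"jaw":-1},{"tx":0.0116,"ty":0,"tz":0.01,"ax":0,"ay":1,"az":0,"jaw":-1},{"tx":0.0106,"ty":0,"tz":0.0111,"ax":0,"ay":1,"az":0,"jaw":-1},{"tx":0.0094,"ty":0,"tz":0.012,"ax":0,"ay":1,"az":0,"jaw":-1},{"tx":0.0081,"ty":0,"tz":0.0129,"ax":0,"ay":1,"az":0,"jaw":-1},{"tx":0.0068,"ty":0,"tz":0.0136,"ax":0,"ay":1,"az":0,"jaw":-1},{"tx":0.0054,"ty":0,"tz":0.0142,"ax":0,"ay":1,"az":0,"jaw":-1},{"tx":0.0039,"ty":0,"tz":0.0146,"ax":0,"ay":1,"az":0,"jaw":-1}]' 30
python3 - <<'E'
from h import *
o=telemetry.get_obs();print(o["q"],o["wrist_force"])
M=R.from_euler("xyz",o["tcp_rot"],degrees=True).as_matrix()
g=o["ee_pos"]-.019*M[:,2]; A=np.array([.638,-.16,.13]); d=g-A
print(g,np.hypot(d[0],d[2]),np.degrees(np.arctan2(d[2],-d[0])))
E
```

```text
time: 6.85
ee_pos: [0.7044, -0.1619, 0.2942]
tcp_rot: [-179.2, -63.8, 1.7]
wrist_force: [-2.8, -3.4, -1.6]
opening: 0.0237
grasp_force: 29.2
[-21.16462376 -22.74513    -33.27638154  17.69933238  21.25347199
 169.39824852] [-2.84325018 -3.38214691 -1.58051727]
[ 0.68740081 -0.16273898  0.30257754] 0.17950890801380343 105.97392078447702
```

```bash
python3 -m handwheel '[{"tx":0.002,"ty":0,"tz":0.008,"ax":0,"ay":0,"az":0,"jaw":-1},{"tx":0,"ty":0,"tz":0,"ax":0,"ay":0,"az":0,"jaw":-1},{"tx":0,"ty":0,"tz":0,"ax":0,"ay":0,"az":0,"jaw":0.3},{"tx":0,"ty":0,"tz":0,"ax":0,"ay":0,"az":0,"jaw":0.3},{"tx":0,"ty":0,"tz":0,"ax":0,"ay":0,"az":0,"jaw":0.3},{"tx":0,"ty":0,"tz":-0.03,"ax":0,"ay":0,"az":0,"jaw":0.3},{"tx":0,"ty":0,"tz":-0.05,"ax":0,"ay":0,"az":0,"jaw":0.3},{"tx":0,"ty":0,"tz":-0.05,"ax":0,"ay":0,"az":0,"jaw":0.3},{"tx":0,"ty":0,"tz":-0.05,"ax":0,"ay":-7,"az":0,"jaw":0.3},{"tx":0,"ty":0,"tz":0,"ax":0,"ay":-7,"az":0,"jaw":0.3}]' 30
python3 - <<'E'
from h import *
o=telemetry.get_obs();print(o["q"])
w=grab("wrist"); t=grab("top"); 
cv2.imwrite("pics/w4.png",np.hstack([w["color"],t["color"][100:320,330:540].repeat(1,0)] if 0 else [w["color"]])[:,:,::-1])
x=np.zeros((480,800,3),np.uint8); x[:360,:480]=cv2.resize(w["color"],(480,360)); x[:330,485:800]=cv2.resize(t["color"][100:320,330:540],(315,330)); cv2.imwrite("pics/m4.png",x[:,:,::-1])
E
```

```text
time: 8.1
ee_pos: [0.549, -0.1687, 0.3761]
tcp_rot: [-179.7, -50.0, 2.3]
wrist_force: [0.7, -0.9, -0.3]
opening: 0.0555
grasp_force: 0.0
[-28.40517514 -32.55727475 -20.21974778  56.74422487  23.31370305
 159.08351616]
```

View pics/m4.png

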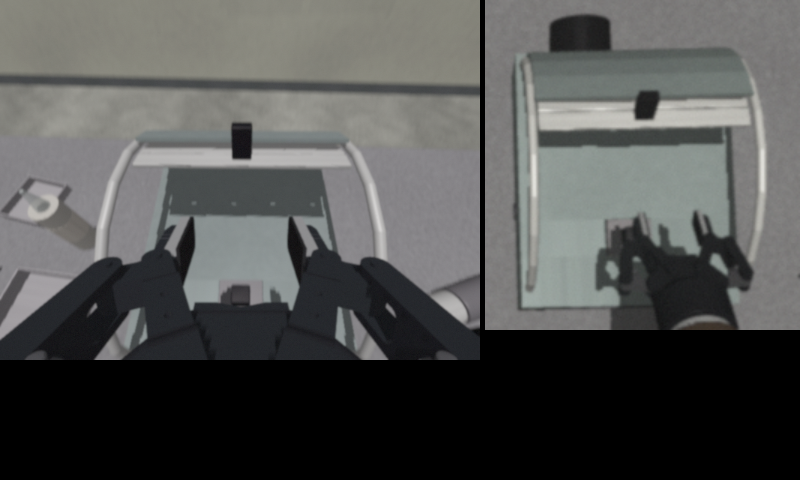

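The shutter is open: the slats are under the hood and the pull points up at wrist (322,187). The handle shows at about (320,390). I now turn the tool straight down above the pocket and take a close look.

```bash
python3 -m handwheel '[{"tx":0,"ty":0,"tz":0,"ax":0,"ay":-10,"az":0,"jaw":0.3},{"tx":0,"ty":0,"tz":0,"ax":0,"ay":-10,"az":0,"jaw":0.3},{"tx":0,"ty":0,"tz":0,"ax":0,"ay":-10,"az":0,"jaw":0.3},{"tx":0,"ty":0,"tz":0,"ax":0,"ay":-10,"az":0,"jaw":0.3},{"tx":0,"ty":0,"tz":0,"ax":0,"ay":-10,"az":0,"jaw":0.3},{"tx":-0.004,"ty":-0.006,"tz":0.03,"ax":0,"ay":0,"az":0,"jaw":0.3},{"tx":0,"ty":0,"tz":0.03,"ax":0,"ay":0,"az":0,"jaw":0.3},{"tx":0,"ty":0,"tz":0.03,"ax":0,"ay":0,"az":0,"jaw":0.3},{"tx":0,"ty":0,"tz":0.02,"ax":0,"ay":0,"az":0,"jaw":0.3},{"tx":0,"ty":0,"tz":0,"ax":0,"ay":0,"az":0,"jaw":0.3}]' 80
python3 - <<'E'
from h import *
w=grab("wrist"); g=w["color"]; cv2.imwrite("pics/w5.png",g[:,:,::-1])
print(blobs(g.max(2)<45,100), proj(w,(.543,-.163,.178)))
E
```

```text
time: 9.45
ee_pos: [0.5475, -0.1612, 0.2586]
tcp_rot: [-179.5, -0.3, 2.6]
wrist_force: [-1.0, 0.2, -0.0]
opening: 0.0557
grasp_force: 0.0
[([314, 225, 35, 42, 1335], [330.7, 245.6]), ([577, 242, 63, 42, 1988], [611.8, 261.9]), ([0, 290, 640, 190, 58920], [321.1, 417.3])] [324.94259535 254.02834154]
```

View pics/w5.png

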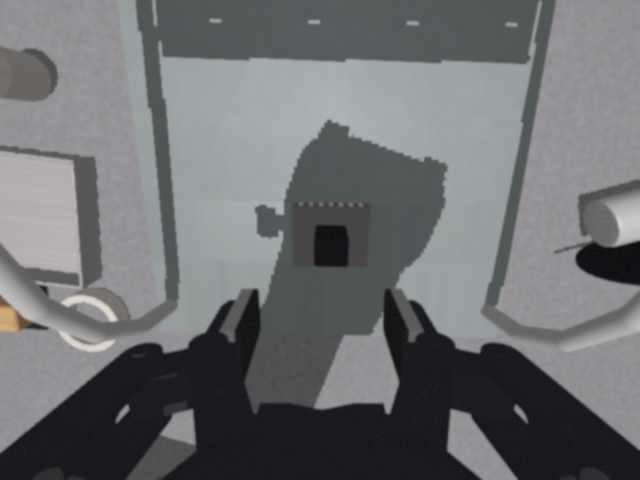

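```bash
python3 - <<'E'
from h import *
w=grab("wrist"); o=telemetry.get_obs()
print([onz(w,p,.178).round(4) for p in ((331.5,250),(314,267),(349,267))], "body",[onz(w,p,.142).round(4) for p in ((291,267),(368,267))])
P=onz(w,(331.5,252),.178); print(delta((P[0],P[1],.148)), o["ee_pos"])
E
```

```text
[array([ 0.546 , -0.1676,  0.178 ]), array([ 0.5328, -0.156 ,  0.178 ]), array([ 0.534 , -0.1806,  0.178 ])] body [array([ 0.518 , -0.1367,  0.142 ]), array([ 0.521 , -0.1995,  0.142 ])]
[-0.0046  0.0069  0.1132] [ 0.5480179  -0.16150948  0.26129242]
```

Handle centre is (0.544, -0.168), and its 24.6 mm width agrees with the description. I descend and grip it.

```bash
python3 -m handwheel '[{"tx":-0.0035,"ty":0.0063,"tz":0.02,"ax":0,"ay":0,"az":0,"jaw":0.3},{"tx":0,"ty":0,"tz":0.025,"ax":0,"ay":0,"az":0,"jaw":0.3},{"tx":0,"ty":0,"tz":0.025,"ax":0,"ay":0,"az":0,"jaw":0.3},{"tx":0,"ty":0,"tz":0.02,"ax":0,"ay":0,"az":0,"jaw":0.3},{"tx":0,"ty":0,"tz":0.015,"ax":0,"ay":0,"az":0,"jaw":0.3},{"tx":0,"ty":0,"tz":0.006,"ax":0,"ay":0,"az":0,"jaw":0.3},{"tx":0,"ty":0,"tz":0,"ax":0,"ay":0,"az":0,"jaw":-1},{"tx":0,"ty":0,"tz":0,"ax":0,"ay":0,"az":0,"jaw":-1},{"tx":0,"ty":0,"tz":0,"ax":0,"ay":0,"az":0,"jaw":-1},{"tx":0,"ty":0,"tz":0,"ax":0,"ay":0,"az":0,"jaw":-1}]' 80
```

```text
time: 10.8
ee_pos: [0.5458, -0.1673, 0.1511]
tcp_rot: [-179.6, -0.5, 2.6]
wrist_force: [-0.3, 0.5, 5.7]
opening: 0.0228
grasp_force: 78.4
```

```bash
python3 -m handwheel '[{"tx":0,"ty":0,"tz":0.0015,"ax":0,"ay":0,"az":0,"jaw":-1},{"tx":0,"ty":0,"tz":0.0015,"ax":0,"ay":0,"az":0,"jaw":-1},{"tx":0,"ty":0,"tz":0.0015,"ax":0,"ay":0,"az":0,"jaw":-1},{"tx":0,"ty":0,"tz":0.0015,"ax":0,"ay":0,"az":0,"jaw":-1},{"tx":0,"ty":0,"tz":0.001,"ax":0,"ay":0,"az":0,"jaw":-1},{"tx":0,"ty":0,"tz":0.001,"ax":0,"ay":0,"az":0,"jaw":-1},{"tx":0,"ty":0,"tz":0,"ax":0,"ay":0,"az":0,"jaw":-1},{"tx":0,"ty":0,"tz":0,"ax":0,"ay":0,"az":0,"jaw":-1},{"tx":0,"ty":0,"tz":0,"ax":0,"ay":0,"az":0,"jaw":-1},{"tx":0,"ty":0,"tz":0,"ax":0,"ay":0,"az":0,"jaw":-1}]' 80
```

```text
time: 12.05
ee_pos: [0.5458, -0.1673, 0.1433]
tcp_rot: [-179.6, -0.5, 2.6]
wrist_force: [-0.8, 0.6, 6.3]
opening: 0.0227
grasp_force: 79.0
```

Pressed 7.8 mm. The force is 6.3 N, below the 10 N peak, so the latch has probably tripped. I let it up slowly and watch the force.

```bash
python3 -m handwheel '[{"tx":0,"ty":0,"tz":-0.002,"ax":0,"ay":0,"az":0,"jaw":-1},{"tx":0,"ty":0,"tz":-0.002,"ax":0,"ay":0,"az":0,"jaw":-1},{"tx":0,"ty":0,"tz":-0.002,"ax":0,"ay":0,"az":0,"jaw":-1},{"tx":0,"ty":0,"tz":-0.002,"ax":0,"ay":0,"az":0,"jaw":-1},{"tx":0,"ty":0,"tz":-0.003,"ax":0,"ay":0,"az":0,"jaw":-1},{"tx":0,"ty":0,"tz":-0.003,"ax":0,"ay":0,"az":0,"jaw":-1},{"tx":0,"ty":0,"tz":-0.003,"ax":0,"ay":0,"az":0,"jaw":-1},{"tx":0,"ty":0,"tz":-0.003,"ax":0,"ay":0,"az":0,"jaw":-1},{"tx":0,"ty":0,"tz":0,"ax":0,"ay":0,"az":0,"jaw":-1},{"tx":0,"ty":0,"tz":0,"ax":0,"ay":0,"az":0,"jaw":-1}]' 80
```

```text
time: 13.3
ee_pos: [0.5454, -0.1674, 0.162]
tcp_rot: [-179.6, -0.4, 2.6]
wrist_force: [3.2, 0.1, 3.4]
opening: 0.0229
grasp_force: 78.3
```

It rises freely, so it is unlatched. I pull it straight out, then look.

```bash
python3 -m handwheel '[{"tx":-0.001,"ty":0,"tz":-0.008,"ax":0,"ay":0,"az":0,"jaw":-1},{"tx":0,"ty":0,"tz":-0.012,"ax":0,"ay":0,"az":0,"jaw":-1},{"tx":0,"ty":0,"tz":-0.015,"ax":0,"ay":0,"az":0,"jaw":-1},{"tx":0,"ty":0,"tz":-0.015,"ax":0,"ay":0,"az":0,"jaw":-1},{"tx":0,"ty":0,"tz":-0.015,"ax":0,"ay":0,"az":0,"jaw":-1},{"tx":0,"ty":0,"tz":-0.015,"ax":0,"ay":0,"az":0,"jaw":-1},{"tx":0,"ty":0,"tz":-0.015,"ax":0,"ay":0,"az":0,"jaw":-1},{"tx":0,"ty":0,"tz":-0.015,"ax":0,"ay":0,"az":0,"jaw":-1},{"tx":0,"ty":0,"tz":0,"ax":0,"ay":0,"az":0,"jaw":-1},{"tx":0,"ty":0,"tz":0,"ax":0,"ay":0,"az":0,"jaw":-1}]' 80
python3 - <<'E'
from h import *
w=grab("wrist"); s=grab("side")
x=np.zeros((480,800,3),np.uint8); x[:360,:480]=cv2.resize(w["color"],(480,360)); x[:330,485:800]=cv2.resize(s["color"][120:340,330:540],(315,330)); cv2.imwrite("pics/m6.png",x[:,:,::-1])
E
```

```text
time: 14.55
ee_pos: [0.5433, -0.1683, 0.2717]
tcp_rot: [-179.6, -0.3, 2.6]
wrist_force: [-0.5, -0.2, -3.6]
opening: 0.0225
grasp_force: 79.2
```

View pics/m6.png

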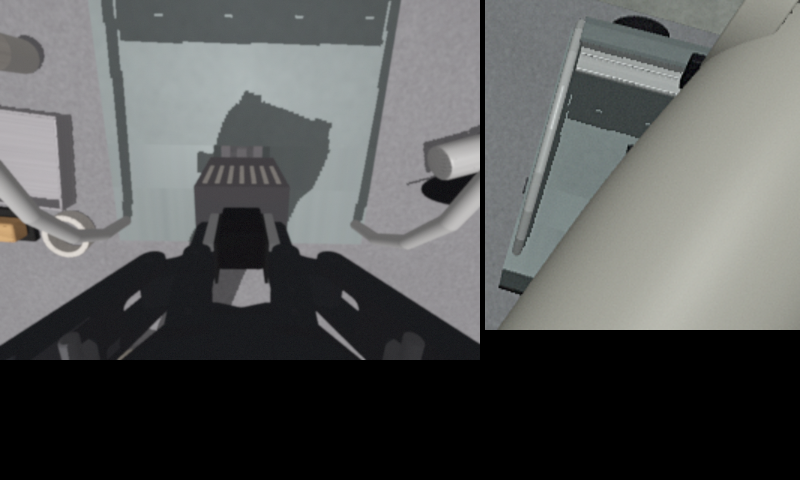

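The cartridge is held straight and clear of the deck: foot at about 0.17 m, weight 3.6 N. I take it out forwards, then across to the tray.

```bash
python3 -m handwheel '[{"tx":-0.01,"ty":0,"tz":-0.003,"ax":0,"ay":0,"az":0,"jaw":-1},{"tx":-0.02,"ty":0,"tz":-0.005,"ax":0,"ay":0,"az":0,"jaw":-1},{"tx":-0.03,"ty":0,"tz":-0.005,"ax":0,"ay":0,"az":0,"jaw":-1},{"tx":-0.03,"ty":0,"tz":0,"ax":0,"ay":0,"az":0,"jaw":-1},{"tx":-0.03,"ty":0,"tz":0,"ax":0,"ay":0,"az":0,"jaw":-1},{"tx":-0.03,"ty":0,"tz":0,"ax":0,"ay":0,"az":0,"jaw":-1},{"tx":-0.03,"ty":0,"tz":0,"ax":0,"ay":0,"az":0,"jaw":-1},{"tx":-0.02,"ty":-0.01,"tz":0,"ax":0,"ay":0,"az":0,"jaw":-1},{"tx":-0.01,"ty":-0.02,"tz":0,"ax":0,"ay":0,"az":0,"jaw":-1},{"tx":0,"ty":-0.03,"tz":0,"ax":0,"ay":0,"az":0,"jaw":-1}]' 80
python3 -m handwheel '[{"tx":0,"ty":-0.03,"tz":0,"ax":0,"ay":0,"az":0,"jaw":-1},{"tx":0,"ty":-0.03,"tz":0,"ax":0,"ay":0,"az":0,"jaw":-1},{"tx":0,"ty":-0.03,"tz":0,"ax":0,"ay":0,"az":0,"jaw":-1},{"tx":0,"ty":-0.03,"tz":0,"ax":0,"ay":0,"az":0,"jaw":-1},{"tx":0,"ty":-0.03,"tz":0,"ax":0,"ay":0,"az":0,"jaw":-1},{"tx":0,"ty":-0.03,"tz":0,"ax":0,"ay":0,"az":0,"jaw":-1},{"tx":0,"ty":-0.03,"tz":0,"ax":0,"ay":0,"az":0,"jaw":-1},{"tx":0,"ty":-0.03,"tz":0,"ax":0,"ay":0,"az":0,"jaw":-1},{"tx":0,"ty":-0.03,"tz":0,"ax":0,"ay":0,"az":0,"jaw":-1},{"tx":0.01,"ty":-0.02,"tz":0,"ax":0,"ay":0,"az":0,"jaw":-1}]' 80
python3 - <<'E'
from h import *
print(telemetry.get_obs()["q"],delta((.520,.187,.28)))
E
```

```text
time: 15.9
ee_pos: [0.3297, -0.1176, 0.2844]
tcp_rot: [-179.6, -0.4, 2.5]
wrist_force: [1.1, 0.1, -2.9]
opening: 0.0224
grasp_force: 79.1
time: 17.15
ee_pos: [0.3321, 0.0708, 0.2918]
tcp_rot: [-175.2, -0.4, 8.0]
wrist_force: [1.1, -0.1, -3.6]
opening: 0.023
grasp_force: 79.2
[  7.97371386 -21.74105229  -6.65741395 104.71101804   4.84632191
 179.94192831] [ 0.2022 -0.0873  0.0206]
```

Joint 6 reached its 180° limit and the tool tilted about 5°. I turn the yaw away from the limit, then level the tool.

```bash
python3 -m handwheel '[{"tx":0,"ty":0,"tz":0,"ax":0,"ay":0,"az":-6,"jaw":-1},{"tx":0,"ty":0,"tz":0,"ax":0,"ay":0,"az":-8,"jaw":-1},{"tx":0,"ty":0,"tz":0,"ax":0,"ay":0,"az":-8,"jaw":-1},{"tx":0,"ty":0,"tz":0,"ax":0,"ay":0,"az":-8,"jaw":-1},{"tx":0,"ty":0,"tz":0,"ax":0,"ay":0,"az":-6,"jaw":-1},{"tx":0,"ty":0,"tz":0,"ax":0,"ay":0,"az":0,"jaw":-1},{"tx":0,"ty":0,"tz":0,"ax":0,"ay":0,"az":0,"jaw":-1},{"tx":0,"ty":0,"tz":0,"ax":0,"ay":0,"az":0,"jaw":-1},{"tx":0,"ty":0,"tz":0,"ax":0,"ay":0,"az":0,"jaw":-1},{"tx":0,"ty":0,"tz":0,"ax":0,"ay":0,"az":0,"jaw":-1}]' 80
cat >> h.py <<'E'
def level(yaw):
    o=telemetry.get_obs(); M=R.from_euler("xyz",o["tcp_rot"],degrees=True); G=R.from_euler("xyz",[180,0,yaw],degrees=True)
    return (M.inv()*G).as_rotvec(degrees=True).round(2)
E
python3 - <<'E'
from h import *
o=telemetry.get_obs(); print(o["q"],level(o["tcp_rot"][2]),delta((.520,.187,.28)))
E
```

```text
time: 18.4
ee_pos: [0.3319, 0.0704, 0.2915]
tcp_rot: [-176.3, -3.1, 43.9]
wrist_force: [-0.2, 0.0, -3.7]
opening: 0.0229
grasp_force: 79.2
[  7.94110069 -21.75734352  -6.70511312 104.71163336   4.80336819
 143.96128915] [-3.69 -3.1   0.1 ] [0.2155 0.0478 0.0201]
```

```bash
python3 -m handwheel '[{"tx":0,"ty":0,"tz":0,"ax":-3.7,"ay":-3.1,"az":0,"jaw":-1},{"tx":0.016,"ty":0.003,"tz":0,"ax":0,"ay":0,"az":0,"jaw":-1},{"tx":0.03,"ty":0.007,"tz":0,"ax":0,"ay":0,"az":0,"jaw":-1},{"tx":0.03,"ty":0.007,"tz":0,"ax":0,"ay":0,"az":0,"jaw":-1},{"tx":0.035,"ty":0.008,"tz":0,"ax":0,"ay":0,"az":0,"jaw":-1},{"tx":0.035,"ty":0.008,"tz":0,"ax":0,"ay":0,"az":0,"jaw":-1},{"tx":0.03,"ty":0.007,"tz":0,"ax":0,"ay":0,"az":0,"jaw":-1},{"tx":0.025,"ty":0.005,"tz":0,"ax":0,"ay":0,"az":0,"jaw":-1},{"tx":0.015,"ty":0.002,"tz":0,"ax":0,"ay":0,"az":0,"jaw":-1},{"tx":0,"ty":0,"tz":0,"ax":0,"ay":0,"az":0,"jaw":-1}]' 80
python3 - <<'E'
from h import *
o=telemetry.get_obs(); print(o["q"],level(o["tcp_rot"][2]),delta((.520,.187,.28)))
w=grab("wrist"); s=grab("side"); print(proj(s,(.52,.187,.035)),proj(w,(.52,.187,.004)))
x=np.zeros((480,800,3),np.uint8); x[:360,:480]=cv2.resize(w["color"],(480,360)); x[:400,485:800]=cv2.resize(s["color"][100:340,150:339],(315,400)); cv2.imwrite("pics/m7.png",x[:,:,::-1])
E
```

```text
time: 19.65
ee_pos: [0.5209, 0.1875, 0.29]
tcp_rot: [-179.9, 0.1, 44.0]
wrist_force: [0.1, 0.9, -2.6]
opening: 0.0228
grasp_force: 79.3
[1.97561664e+01 7.41730662e+00 1.93607412e+01 1.02037092e+02
 7.40464510e-02 1.55707391e+02] [-0.11  0.05 -0.  ] [-0.001  -0.0003  0.01  ]
[259.55507648 245.10623879] [321.52204698 197.01785421]
```

View pics/m7.png

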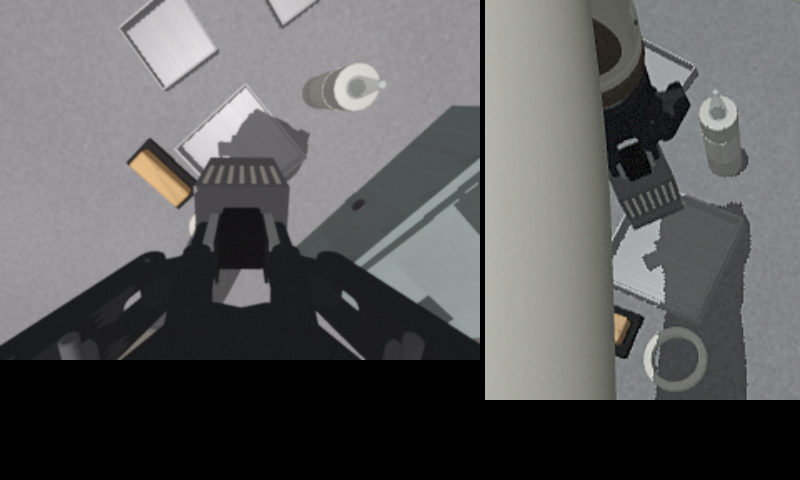

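The tray is centred under the cartridge: its corners at scaled (177,150) and (307,152) have their midpoint where I predicted the tray's middle. The foot is at about 0.19 m, so I lower it 0.178 m and then ease it down to contact.

```bash
python3 -m handwheel '[{"tx":0,"ty":0,"tz":0.012,"ax":0,"ay":0,"az":0,"jaw":-1},{"tx":0,"ty":0,"tz":0.022,"ax":0,"ay":0,"az":0,"jaw":-1},{"tx":0,"ty":0,"tz":0.025,"ax":0,"ay":0,"az":0,"jaw":-1},{"tx":0,"ty":0,"tz":0.025,"ax":0,"ay":0,"az":0,"jaw":-1},{"tx":0,"ty":0,"tz":0.025,"ax":0,"ay":0,"az":0,"jaw":-1},{"tx":0,"ty":0,"tz":0.025,"ax":0,"ay":0,"az":0,"jaw":-1},{"tx":0,"ty":0,"tz":0.022,"ax":0,"ay":0,"az":0,"jaw":-1},{"tx":0,"ty":0,"tz":0.015,"ax":0,"ay":0,"az":0,"jaw":-1},{"tx":0,"ty":0,"tz":0.007,"ax":0,"ay":0,"az":0,"jaw":-1},{"tx":0,"ty":0,"tz":0,"ax":0,"ay":0,"az":0,"jaw":-1}]' 80
python3 -m handwheel '[{"tx":0,"ty":0,"tz":0.001,"ax":0,"ay":0,"az":0,"jaw":-1},{"tx":0,"ty":0,"tz":0.001,"ax":0,"ay":0,"az":0,"jaw":-1},{"tx":0,"ty":0,"tz":0.001,"ax":0,"ay":0,"az":0,"jaw":-1},{"tx":0,"ty":0,"tz":0.001,"ax":0,"ay":0,"az":0,"jaw":-1},{"tx":0,"ty":0,"tz":0.001,"ax":0,"ay":0,"az":0,"jaw":-1},{"tx":0,"ty":0,"tz":0.001,"ax":0,"ay":0,"az":0,"jaw":-1},{"tx":0,"ty":0,"tz":0,"ax":0,"ay":0,"az":0,"jaw":-1},{"tx":0,"ty":0,"tz":0,"ax":0,"ay":0,"az":0,"jaw":-1},{"tx":0,"ty":0,"tz":0,"ax":0,"ay":0,"az":0,"jaw":-1},{"tx":0,"ty":0,"tz":0,"ax":0,"ay":0,"az":0,"jaw":-1}]' 80
```

```text
time: 21.0
ee_pos: [0.5198, 0.1866, 0.1134]
tcp_rot: [180.0, 0.0, 44.0]
wrist_force: [0.1, -0.2, -3.3]
opening: 0.0227
grasp_force: 79.3
time: 22.25
ee_pos: [0.5199, 0.1867, 0.1075]
tcp_rot: [180.0, 0.0, 44.0]
wrist_force: [-0.4, 0.1, -3.7]
opening: 0.0226
grasp_force: 79.3
```

Not yet in contact (−3.7 N is just the weight). About 4 mm remain.

```bash
python3 -m handwheel '[{"tx":0,"ty":0,"tz":0.001,"ax":0,"ay":0,"az":0,"jaw":-1},{"tx":0,"ty":0,"tz":0.001,"ax":0,"ay":0,"az":0,"jaw":-1},{"tx":0,"ty":0,"tz":0.001,"ax":0,"ay":0,"az":0,"jaw":-1},{"tx":0,"ty":0,"tz":0.0005,"ax":0,"ay":0,"az":0,"jaw":-1},{"tx":0,"ty":0,"tz":0.0005,"ax":0,"ay":0,"az":0,"jaw":-1},{"tx":0,"ty":0,"tz":0.0005,"ax":0,"ay":0,"az":0,"jaw":-1},{"tx":0,"ty":0,"tz":0,"ax":0,"ay":0,"az":0,"jaw":-1},{"tx":0,"ty":0,"tz":0,"ax":0,"ay":0,"az":0,"jaw":-1},{"tx":0,"ty":0,"tz":0,"ax":0,"ay":0,"az":0,"jaw":-1},{"tx":0,"ty":0,"tz":0,"ax":0,"ay":0,"az":0,"jaw":-1}]' 80
```

```text
time: 23.5
ee_pos: [0.52, 0.1867, 0.1032]
tcp_rot: [180.0, -0.0, 44.0]
wrist_force: [-1.4, -1.2, 2.4]
opening: 0.0225
grasp_force: 80.2
```

It is on the floor: the force swung from −3.7 to +2.4 N. I release and back off upwards.

```bash
python3 -m handwheel '[{"tx":0,"ty":0,"tz":0,"ax":0,"ay":0,"az":0,"jaw":-0.2},{"tx":0,"ty":0,"tz":0,"ax":0,"ay":0,"az":0,"jaw":0.2},{"tx":0,"ty":0,"tz":0,"ax":0,"ay":0,"az":0,"jaw":0.2},{"tx":0,"ty":0,"tz":0,"ax":0,"ay":0,"az":0,"jaw":0.2},{"tx":0,"ty":0,"tz":-0.01,"ax":0,"ay":0,"az":0,"jaw":0.2},{"tx":0,"ty":0,"tz":-0.02,"ax":0,"ay":0,"az":0,"jaw":0.2},{"tx":0,"ty":0,"tz":-0.03,"ax":0,"ay":0,"az":0,"jaw":0.2},{"tx":0,"ty":0,"tz":-0.04,"ax":0,"ay":0,"az":0,"jaw":0.2},{"tx":0,"ty":0,"tz":-0.04,"ax":0,"ay":0,"az":0,"jaw":0.2},{"tx":0,"ty":0,"tz":0,"ax":0,"ay":0,"az":0,"jaw":0.2}]' 80
python3 - <<'E'
from h import *
w=grab("wrist"); t=grab("top"); P=(.52,.187,.148); print(proj(w,P)*.75)
x=np.zeros((480,800,3),np.uint8); x[:360,:480]=cv2.resize(w["color"],(480,360)); x[:330,485:800]=cv2.resize(t["color"][100:350,300:539],(315,330)); cv2.imwrite("pics/m8.png",x[:,:,::-1])
E
```

```text
time: 24.75
ee_pos: [0.5209, 0.1871, 0.247]
tcp_rot: [179.8, -0.3, 44.0]
wrist_force: [0.1, -0.0, -0.4]
opening: 0.0512
grasp_force: 0.0
[240.30318099 180.862809  ]
```

View pics/m8.png

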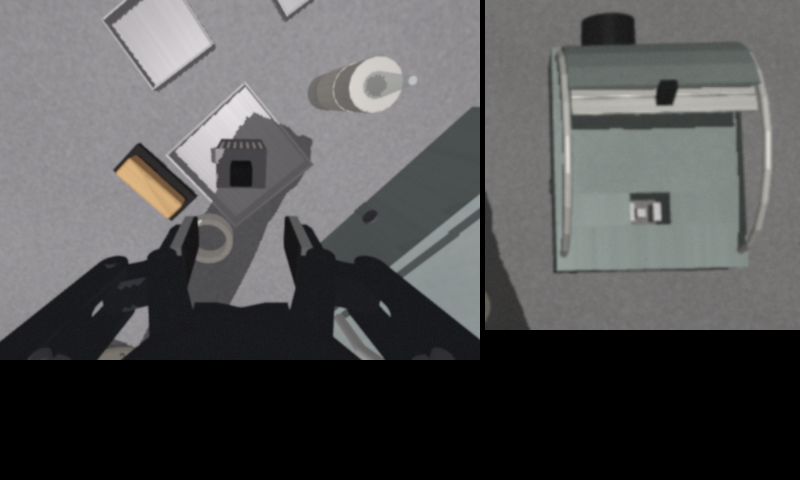

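The cartridge stands upright in the middle of the large tray, with its handle at scaled (241,174). The shutter is open, the pocket is empty, the bystanders have not moved, and the gripper is clear.

```bash
python3 -c "
from workcell import workorder
print(workorder.job_done())"
```

```text
the job is handed in; nothing more can be done
None
```

The job is handed in, with no verdict returned: the last picture shows the cartridge upright near the middle of the largest tray and released, the shutter open, and the sealant tube, tape roll and sanding block apparently where they were.

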